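# Clip the zesting plate into its bench holder

### The job

Load the zesting plate into its bench holder without grasping or lifting it: with one fingertip press the spring clip's long thumb bar all the way down, and while it stays down push the plate by its upturned tab with the other fingertip, in under the raised jaw until it is fully home against the end stop. Only then let the thumb bar up, so that the clip holds the plate down, and move clear. Leave the lemon, the lime and the cup where they are.

Things in the scene. Friction and masses are not known exactly. Their poses are not given: they have to be found in the camera images.
- holder: Fixed bench holder: pale bamboo board, top 14 mm above the worktop, x -143 to +49, y -44 to +86 mm. Origin on the worktop below the centre of the seated plate; z up; +x is the way the plate is pushed in. Steel side rails guide the plate (inner faces y = +-32 mm, tops 22.5 mm above the worktop). A steel spring clip rocks about a rod parallel to x at y +44 mm, 34 mm above the worktop.
- end_stop (a point): Middle of the face of the holder's end stop, a low steel bar across the board: holder x +35, y 0, z +20 mm. The plate's front edge touches it when the plate is fully home.
- jaw (a point): Middle of the lower edge of the clip's jaw, a bent-down steel lip 25 mm long (holder x +2 to +27 mm) on the rod's side away from the thumb bar. At rest at holder x +14.5, y +13, z +15.5 mm: 1.5 mm over the board, which blocks the plate. With the thumb bar pressed right down it stands about 12 mm over the board.
- clip (a joint): Angle of the spring clip: 0 at rest (jaw down), 0.35 rad with the thumb bar pressed down against its fixed stop (jaw up). A spring returns it; about 0.15 when the jaw rests on the plate. The jaw is clear of the plate above 0.2.
- thumb_bar (a point): Centre of the upper face of the clip's flat steel thumb bar, 112 mm long (holder x -132 to -20), 26 mm free width. At rest it slopes up outwards, this point at holder x -76, y +66, z +42 mm; fully pressed it is level, face 34 mm above the worktop, y +54 to +80. Pressing at mid-width takes 3 N at first, 6 N fully down; a fingertip can slide along it while keeping it down.
- zest_plate: Loose flat steel zesting plate, 70 (x) x 60 (y) x 6 mm, 0.15 kg, small bumps on top, between the rails short of the jaw. Origin at the centre of its underside; x is the way it is pushed. At its rear (-x) end an upturned tab, 4 mm thick, 40 mm wide (y -20 to +20), top 40 mm above the underside (54 mm above the worktop). Home: origin at holder x 0, y 0 within 2 mm, z 14 mm.
- push_tab (a point): Middle of the top edge of the tab's rear face, the upright face to be pushed: on the plate at x -35, y 0, z +40 mm. Fully home it is at holder x = -35 mm; the plate starts 38 to 55 mm short of that.
- lemon: Loose lemon, about 71 x 53 x 51 mm, beside the holder; to be left alone.
- lime: Loose lime, about 52 x 45 x 45 mm, beside the holder; to be left alone.
- espresso_cup: Loose blue espresso cup with a handle, 64 x 93 x 53 mm, beside the holder; to be left alone.
Things that resemble listed ones, but are neither listed nor needed, are in the scene too. What is shaped like the zest_plate but turquoise is not meant.

How it is judged:
On the way, in this order (a step that is already met when the one before it is completed fails the run):
1. the thumb bar is held down by the fingers while the plate is still outside the jaw (value of joint clip above 0.26 rad and contact force between the fingers and holder above 1 N and x of zest_plate in the frame of holder below -0.034 m), for 0.2 s.
2. the plate is fully home while the fingers still hold the thumb bar down (value of joint clip above 0.22 rad and contact force between the fingers and holder above 1 N and x of zest_plate in the frame of holder above -0.004 m), for 0.2 s.
At the end, for the whole second after the job is handed in: The plate lies flat and at rest between the rails, within 4 mm of fully home against the end stop, and the clip is let go with its jaw resting on the plate (clip angle 0.07 to 0.21 rad) (x of zest_plate in the frame of holder between -0.004 and 0.004 m and y of zest_plate in the frame of holder between -0.005 and 0.005 m and z of zest_plate in the frame of holder between 0.011 and 0.017 m and value of joint clip between 0.07 and 0.21 rad and angle between zest_plate's own z axis and vertical below 0.06 rad and linear speed of zest_plate below 0.01 m/s); the robot touches nothing.
It fails at once if the plate is lifted more than 10 mm off the board or tipped by more than 0.25 rad (z of zest_plate in the frame of holder above 0.024 m or angle between zest_plate's own z axis and vertical above 0.25 rad).
It fails at once if the clip comes down on the plate while it is only part of the way in (x of zest_plate in the frame of holder between -0.028 and -0.006 m and value of joint clip below 0.18 rad).
It fails at once if the lemon, the lime or the cup is moved by more than 20 mm (distance of any of lemon, lime, espresso_cup from where it was at the start of the episode above 0.02 m).
It also fails if it takes over 32 s, if anything falls off the work surface, if the arm or the gripper's body presses on something with over 40 N, if the wrist force passes 120 N, or if a joint passes its speed limit or range.

### The arm

A 6-joint arm with a two-finger parallel gripper is mounted at the origin on a cart in front of the work surface, level with it; the furniture and walls round the work are solid. World frame = base frame: x ahead of the robot, y to its left, z up, the work surface at z = 0. Lengths are in m, angles in rad, forces in N, time in s.
With the tool pointing down it reaches from about 0.35 to 0.875 m from the base axis. Payload 4.2 kg.
Tool frame: the origin (TCP) lies midway between the tips of the shut fingers; the grasp point (between the pads) lies 19 mm behind it; z points along the fingers, y is the line along which they close (so a half turn about z gives the same grasp; the last joint's range is limited). The gripper opens to 87 mm and grips with 3 to 60 N. Pads are 19 mm wide; open, the fingers measure 117 mm over their backs; the gripper's body (75 mm by 190 mm) begins 51 mm behind the grasp point.
Start: joints at [-0.957, 0.385, 0.008, 0, -1.194, -0.259], TCP at [0.217, -0.586, 0.223] pointing down, gripper open.
Joint ranges: [-3.14, 3.14], [-1.21, 2.06], [-1.07, 1.41], [-3.16, 2.05], [-2.99, -0.16], [-3.1, 3.1]. Speed limits (rad/s): [2.79, 2.79, 3.14, 3.14, 3.14, 3.14].

### API

Orientations are given as a unit quaternion [x, y, z, w].
In Python, from plant import arm, imaging gives the robot as it stands. Calls block until the motion is done:
- arm.move_to(position, orientation): joint-space move of the TCP to a pose.
- arm.move_straight(position, rotation=None, feed=0.15): straight line of the TCP; rotation=None keeps the orientation; feed is the mean speed in m/s.
- arm.set_joints(angles): joint-space move.
- arm.set_gripper(opening): finger opening in m; the grip force is fixed at half the most; returns when the fingers have stopped.
- arm.sleep(seconds).
- arm.inverse_kinematics(position, orientation): joint angles nearest the present ones, or None.
- arm.state(): the state.
- imaging.camera(name): name is "side" or "top" or "wrist"; returns a dict with "frame" (480x640x3 uint8, red, green, blue), "mtx" (3x3 intrinsics, pixels), "k1" (the pictures are not rectified: a ray, as slopes to the right and down, at radius r is drawn at 1 + k1 r^2 times it, then the intrinsics apply), "position" and "orientation" of the camera in the world. Camera axes: x right, y up, looking along -z (the intrinsics and any distortion apply to the point x, -y, -z); pixel columns grow to the right and rows downward; lengths in m; the calibration is good to about 2 mm. A picture is of the moment at which its call begins. There is no depth.
A pose or a line that the arm cannot do raises arm.PlanningError and nothing moves.
- arm.sign_off(): hands the job in; it is judged then, once.
The state is a dict: "clock": time; "joints": joint angles; "qd": joint speeds; "effort": joint torques, N m; "ee_pos": TCP position; "ee_rot": TCP orientation; "wrist_force": force on the tool from outside, world axes, zero at the start; "torque": the same for the moment, N m; "width": finger opening in m; "grasp_force": force on a finger pad.
Only numpy, scipy, OpenCV 4.12 (cv2) and the standard library are available. Lean on these libraries where they do the work, as an engineer would, in place of code of your own. Each camera call takes 0.05 s, during which the arm holds its last target. There are 200 camera calls.

## Working session

There is one attempt and no reset: what is moved stays moved. The work goes in short steps, each a Python script; the robot and the scene stay as the last script left them, time stands still between calls to the robot, and variables do not carry over. Pictures are saved under pics/ and viewed, at most 10 in all, crops included, and the job is handed in when it is done.

```bash
mkdir -p pics; ls
cat > h.py <<'E'
import numpy as np, cv2
from scipy.spatial.transform import Rotation as R
from plant import arm, imaging
def cam(n,save=None):
    c=imaging.camera(n)
    if save: cv2.imwrite(save,c["frame"][:,:,::-1])
    return c
def ray(c,uv):
    K=np.array(c["mtx"]);uv=np.atleast_2d(np.array(uv,float))
    d=np.c_[(uv[:,0]-K[0,2])/K[0,0],(uv[:,1]-K[1,2])/K[1,1]]
    s=d.copy()
    for _ in range(20): s=d/(1+c["k1"]*(s**2).sum(1,keepdims=True))
    v=np.c_[s[:,0],-s[:,1],-np.ones(len(s))]
    return np.array(c["position"]),R.from_quat(c["orientation"]).apply(v)
def plane(c,uv,z):
    o,v=ray(c,uv); return o+v*((z-o[2])/v[:,2])[:,None]
def tri(c1,a,c2,b):
    o1,v1=ray(c1,a);o2,v2=ray(c2,b);out=[]
    for p,q in zip(v1,v2):
        t,_,_,_=np.linalg.lstsq(np.c_[p,-q],o2-o1,rcond=None)
        A,B=o1+p*t[0],o2+q*t[1];out.append(np.r_[(A+B)/2,np.linalg.norm(A-B)])
    return np.array(out)
def proj(c,P):
    P=R.from_quat(c["orientation"]).inv().apply(np.atleast_2d(P)-np.array(c["position"]))
    s=np.c_[P[:,0]/-P[:,2],-P[:,1]/-P[:,2]]; s=s*(1+c["k1"]*(s**2).sum(1,keepdims=True))
    K=np.array(c["mtx"]);return np.c_[s[:,0]*K[0,0]+K[0,2],s[:,1]*K[1,1]+K[1,2]]
E
python3 - <<'E'
from h import *
for n in("top","side"):
    c=cam(n,f"pics/{n}0.png"); print(n,c["position"],c["orientation"],c["mtx"],c["k1"])
print(arm.state())
E
```

```text
pics
top [ 0.33174122 -0.00102443  0.8897326 ] [-0.08092932  0.08023934  0.71598127 -0.68875461] [[480.53890975   0.         318.41721217]
 [  0.         480.53890975 243.61826377]
 [  0.           0.           1.        ]] 0.0028792751658173413
side [0.28537376 0.72937482 0.44536739] [-0.07783724  0.51368153  0.84672186 -0.11460688] [[440.03884744   0.         317.83516545]
 [  0.         440.03884744 237.75168851]
 [  0.           0.           1.        ]] -0.008964924578840948
{'clock': 0.1, 'joints': array([-9.57407740e-01,  3.85428614e-01,  6.78541689e-03, -4.58772482e-04,
       -1.19395786e+00, -2.58605575e-01]), 'qd': array([-0.0004711 , -0.00090552,  0.00049803, -0.00115823,  0.0021141 ,
        0.0006569 ]), 'effort': array([ 1.33474202e-05, -3.91691422e+01,  1.87935233e+01,  4.23195049e+00,
        1.34314279e-02, -6.88398040e-05]), 'ee_pos': array([ 0.2169646 , -0.58557557,  0.22160523]), 'ee_rot': array([-1.76379265e-01,  9.84321845e-01,  9.07991415e-04, -1.87813349e-04]), 'wrist_force': array([-0.69749814,  0.17299307, -0.68448255]), 'torque': array([-0.05422978, -0.01113352,  0.0503166 ]), 'grasp_force': 0.0, 'width': 0.08728832580303247}
```

View pics/top0.png

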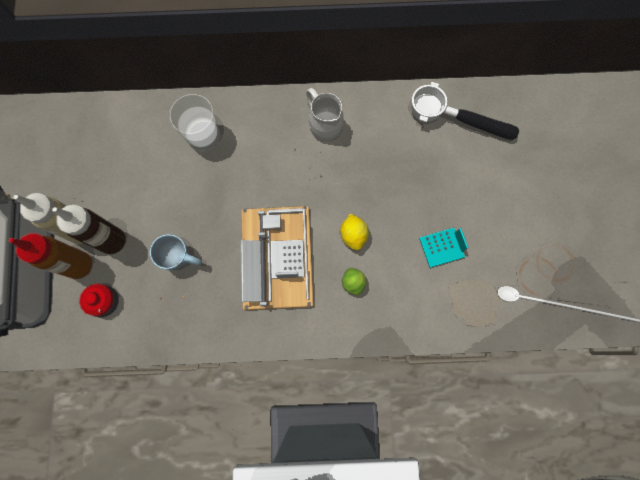

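View pics/side0.png

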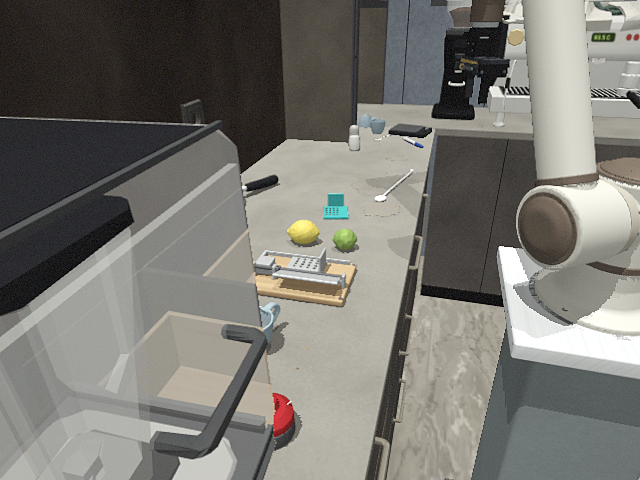

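The top view shows the board at px x 242–314, y 207–310. The thumb bar is on its left (244–267, 240–305), the plate sits near (289, 259), and the lemon and lime are to the right. The side view shows the same holder at about (300, 275), with the tab upright near (322, 258). Next I'll estimate the holder pose and go over it with the wrist camera.

```bash
cat > board.py <<'E'
from h import *
def board(c,roi=None):
    hsv=cv2.cvtColor(c["frame"],cv2.COLOR_RGB2HSV)
    m=cv2.inRange(hsv,(8,70,90),(22,255,255))
    if roi: 
        k=np.zeros_like(m);x0,y0,x1,y1=roi;k[y0:y1,x0:x1]=255;m&=k
    m=cv2.morphologyEx(m,cv2.MORPH_OPEN,np.ones((3,3)))
    ys,xs=np.nonzero(m)
    P=plane(c,np.c_[xs,ys],0.014)[:,:2]
    (cx,cy),(w,h),a=cv2.minAreaRect((P*1000).astype(np.float32))
    b=cv2.boxPoints(((cx,cy),(w,h),a))/1000
    # long axis direction nearest world +x
    e=[b[1]-b[0],b[2]-b[1]];l=max(e,key=np.linalg.norm);l=l/np.linalg.norm(l)
    if l[0]<0:l=-l
    yaw=np.arctan2(l[1],l[0]);ex=l;ey=np.array([-l[1],l[0]])
    C=np.array([cx,cy])/1000
    return C-ex*(-.047)-ey*.021,yaw,(w,h),C
E
python3 - <<'E'
from board import *
c=cam("top");o,yaw,wh,C=board(c,(230,195,325,320));print(o,yaw,wh,C)
# side check: same board corner from 2 views via side mask
s=cam("side");b2=board(s,(225,245,365,310));print("side",b2)
Rh=R.from_euler("z",yaw)
p=np.r_[o,0]+Rh.apply([-.045,.033,0]);p[2]=.30
for f in(0,np.pi):
    q=(R.from_euler("z",yaw+f)*R.from_euler("x",np.pi)).as_quat()
    print(p,q,arm.inverse_kinematics(p,q))
E
```

```text
[0.56123941 0.05482207] 0.009796144 (192.7946319580078, 130.0083465576172) [0.51403595 0.07536065]
side (array([0.54976304, 0.0698742 ]), np.float32(0.015622898), (173.88418579101562, 132.52127075195312), array([0.5024407 , 0.09013739]))
[0.5159183  0.08737967 0.3       ] [9.99988004e-01 4.89805264e-03 2.99919224e-19 6.12316054e-17] [ 4.78122917e-01  1.62680903e-01 -1.05037239e-01  4.44089210e-16
 -1.30307818e+00  1.10246955e+00]
[0.5159183  0.08737967 0.3       ] [-4.89809541e-03  9.99988004e-01  6.12316054e-17 -2.99921844e-19] [ 4.78122917e-01  1.62680903e-01 -1.05037239e-01 -4.44089210e-16
 -1.30307818e+00 -2.03912301e+00]
```

Run:
```python
from board import *
q=(R.from_euler("z",.0098)*R.from_euler("x",np.pi)).as_quat()
arm.move_to([.516,.087,.26],q)
arm.set_gripper(.052)
c=cam("wrist","pics/w1.png");t=cam("top","pics/t1.png");s=arm.state()
print(c["position"],c["orientation"],c["mtx"][0],c["k1"],s["clock"],s["ee_pos"],s["width"])
np.save("w1.npy",c,allow_pickle=True)
```

```text
[0.58278671 0.08856786 0.42186587] [-0.09093453  0.08955298 -0.69794955  0.70468262] [420.23427474   0.         324.33233459] -0.09656825180915835 3.7833 [0.51599919 0.08703668 0.26001514] 0.05188143017853116
```

View pics/w1.png

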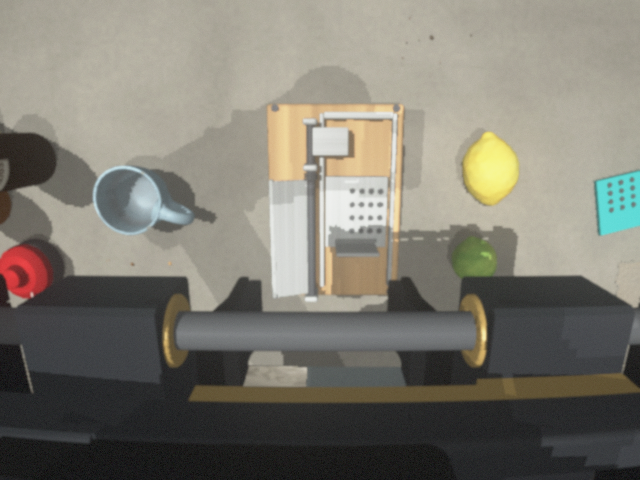

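The wrist view shows the board's front corners near (267, 104) and (403, 104), with the end stop at row 115 and the jaw at (331, 141). The plate front is at row 177 and the tab at about (357, 246). The bar spans x 271–307, y 180–297. I'll zoom in on the tab in both views to triangulate.

Run:
```python
from h import *
a=cv2.imread("pics/w1.png")[95:305,255:415];b=cv2.imread("pics/top0.png")[200:318,235:325]
A=cv2.resize(a,None,fx=2.85,fy=2.85,interpolation=cv2.INTER_CUBIC);B=cv2.resize(b,None,fx=3.8,fy=5.07,interpolation=cv2.INTER_CUBIC)
B=cv2.resize(b,(342,448),interpolation=cv2.INTER_CUBIC)
o=np.zeros((600,800,3),np.uint8);o[:A.shape[0],:A.shape[1]]=A[:600];o[:448,458:800]=B;cv2.imwrite("pics/z1.png",o);print(A.shape)
```

```text
(598, 456, 3)
```

View pics/z1.png

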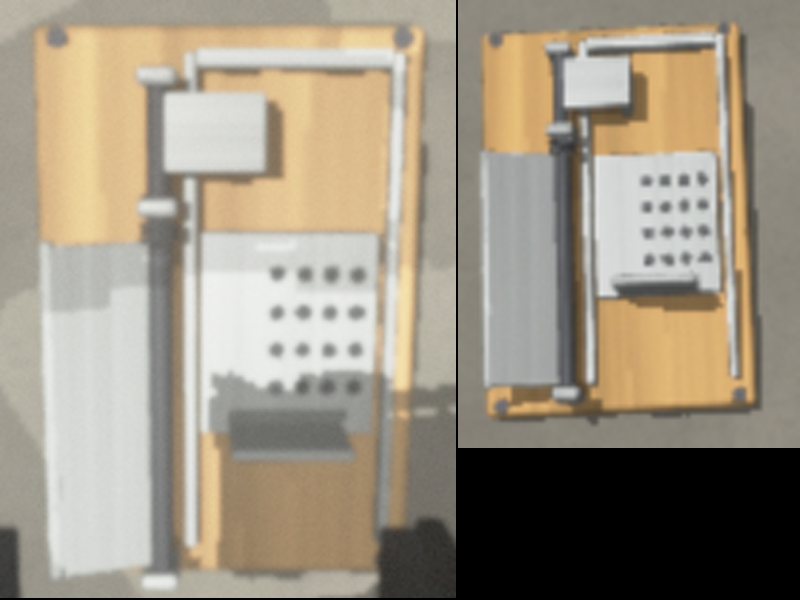

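Run:
```python
from board import *
w=np.load("w1.npy",allow_pickle=True).item();t=cam("top")
o=np.array([.5612,.0548,0]);Rh=R.from_euler("z",.0098)
H=lambda P:np.round(Rh.inv().apply(P[:,:3]-o)*1000,1)
zw=lambda a:np.array(a)/2.85+[255,95]
zt=lambda a:(np.array(a)-[458,0])/[3.8,3.797]+[235,200]
T=tri(w,zw([[231,460],[354,460]]),t,zt([[613,279],[698,277]]));print("tab",H(T),T[:,3])
B=tri(w,zw([[42,245]]),t,zt([[482,153]]));print("bar outer front",H(B),B[:,3])
J=tri(w,zw([[165,93],[264,93]]),t,zt([[566,57],[630,57]]));print("jaw top",H(J),J[:,3])
print("board corners",H(plane(w,zw([[36,27],[424,27]]),.014)))
print("plate front z20",H(plane(w,zw([[202,234],[378,234]]),.020)),H(plane(t,zt([[594,154],[716,152]]),.02)))
print("plate rear z20",H(plane(w,zw([[202,432],[378,432]]),.020)))
print("stop rear edge z22",H(plane(w,zw([[200,69],[390,69]]),.025)))
print("tab z54",H(plane(w,zw([[231,460],[354,460]]),.054)))
```

```text
tab [[-87.5  20.7  59.8]
 [-88.2 -18.5  57. ]] [0.00423116 0.00405528]
bar outer front [[-21.4  81.   48. ]] [0.00177739]
jaw top [[25.2 41.6 42.7]
 [25.4 10.9 36.1]] [0.00365423 0.00337457]
board corners [[ 46.3  86.3  14. ]
 [ 46.5 -41.2  14. ]]
plate front z20 [[-21.2  31.8  20. ]
 [-21.1 -27.2  20. ]] [[-17.7  29.7  20. ]
 [-19.6 -30.1  20. ]]
plate rear z20 [[-89.9  31.7  20. ]
 [-89.9 -29.7  20. ]]
stop rear edge z22 [[ 32.4  32.5  25. ]
 [ 32.6 -28.6  25. ]]
tab z54 [[-89.8  22.6  54. ]
 [-89.8 -17.   54. ]]
```

Everything agrees within about 2.5 mm: the tab's rear face is at holder x ≈ -88, its top at z ≈ 55, and the plate is about 53 mm short. Next I press the bar with the left finger while the right finger sits behind the tab.

```bash
cat >> h.py <<'E'
YAW=.0098;O=np.array([.5604,.0555,0]);RH=R.from_euler("z",YAW)
W=lambda x,y,z:O+RH.apply([x/1000,y/1000,z/1000])
def st():
    s=arm.state();f=RH.inv().apply(s["wrist_force"]);p=RH.inv().apply(s["ee_pos"]-O)*1000
    return round(s["clock"],2),np.round(p,1),np.round(f,1),round(s["width"],4)
E
python3 - <<'E'
from h import *
q=(RH*R.from_euler("x",np.pi)).as_quat()
arm.move_to(W(-107,32.5,110),q)
arm.move_straight(W(-107,32.5,56),feed=.12);print(st());f0=arm.state()["wrist_force"][2]
for z in(44,40,37,35.5,34.5,34,33.5,33):
    arm.move_straight(W(-107,32.5,z),feed=.04);print(st())
    if arm.state()["wrist_force"][2]-f0>11:break
cam("wrist","pics/w2.png");cam("side","pics/s2.png")
a=cv2.imread("pics/w2.png");b=cv2.imread("pics/s2.png")[190:320,220:380]
cv2.imwrite("pics/z2.png",np.vstack([cv2.resize(a[80:330],(640,250)),cv2.resize(b,(430,350),interpolation=cv2.INTER_CUBIC)[:,:].copy() if 0 else cv2.copyMakeBorder(cv2.resize(b,(430,350),interpolation=cv2.INTER_CUBIC),0,0,0,210,cv2.BORDER_CONSTANT)]))
E
```

```text
(5.12, array([-105.6,   33. ,   56.9]), array([ 0.2, -0.1,  1. ]), 0.052)
(5.58, array([-107.1,   32.4,   43.9]), array([0.7, 1.3, 0.8]), 0.0521)
(5.83, array([-106.2,   32.9,   40.4]), array([0.1, 0.4, 3.6]), 0.0518)
(6.08, array([-106.1,   33.1,   37.5]), array([-1. ,  2.4,  5.3]), 0.0521)
(6.33, array([-106.1,   33.2,   36.1]), array([0.2, 2.7, 6. ]), 0.0521)
(6.58, array([-106.1,   33.3,   35.1]), array([-0.4,  4. ,  5.3]), 0.0521)
(6.83, array([-106.1,   33.3,   34.7]), array([-1.5,  4.1,  6.7]), 0.0517)
(7.08, array([-106.1,   33.3,   34.3]), array([-0.6,  4.1,  7.8]), 0.0519)
(7.33, array([-106. ,   33.3,   34.1]), array([-1.8,  3.6,  9.4]), 0.0517)
```

View pics/z2.png

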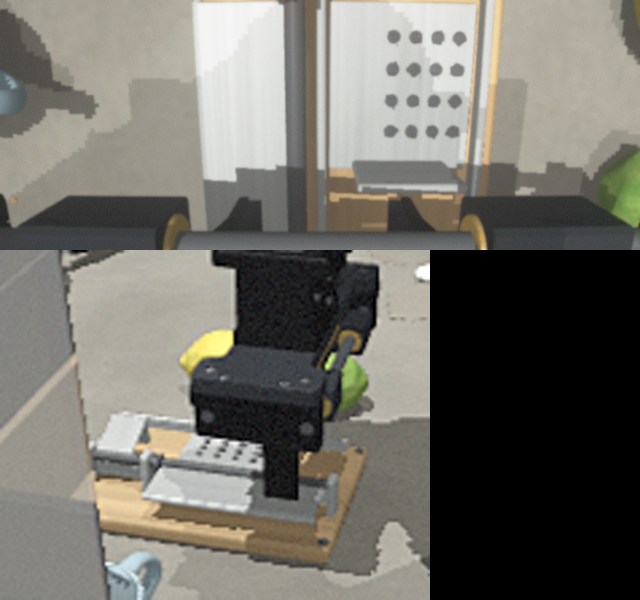

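The bar is level and down on its stop, at about 9 N. The right finger stands behind the tab with a small gap. I'll push now.

Run:
```python
from h import *
arm.move_straight(W(-90,32.5,32.7),feed=.04);print(st())
arm.move_straight(W(-56,32.5,32.7),feed=.04);print(st())
f0=st()[2][0]
for x in np.arange(-53,-36,1.5):
    arm.move_straight(W(x,32.5,32.7),feed=.02);s=st();print(s)
    if s[2][0]<-11:break
arm.sleep(.3);print(st())
w=cam("wrist","pics/w3.png");np.save("w3.npy",w,allow_pickle=True)
cv2.imwrite("pics/z3.png",cv2.resize(cv2.imread("pics/w3.png")[60:310,160:500],(800,588),interpolation=cv2.INTER_CUBIC))
```

```text
(8.0, array([-98.4,  30.1,  33.6]), array([-22.8,   5.4,  33.1]), 0.052)
(9.0, array([-70.4,  26.4,  33.8]), array([-31.6,  -2.5,  44.8]), 0.0519)
(9.3, array([-70.3,  26.2,  33.7]), array([-38.1,   2. ,  50.8]), 0.0523)
(9.6, array([-70.3,  26.2,  33.7]), array([-37.8,   1. ,  50.7]), 0.0522)
```

View pics/z3.png

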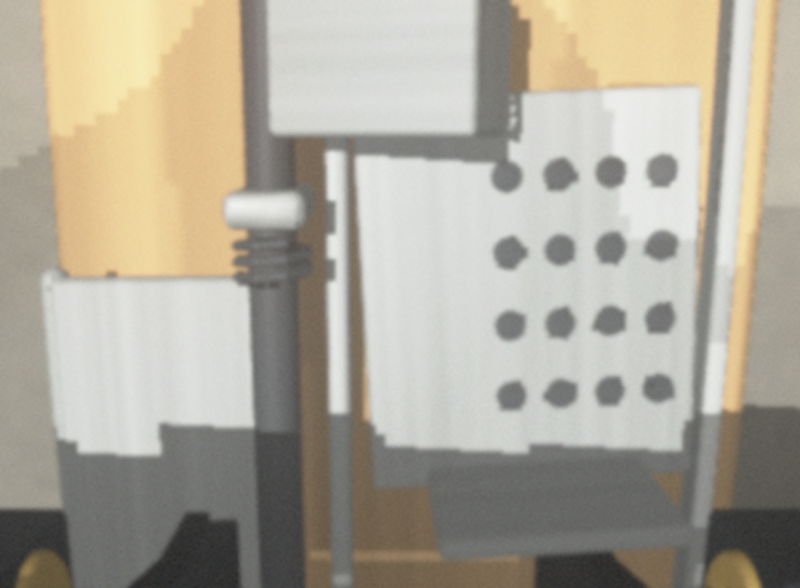

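The plate is yawed and binding: its front-left corner is towards the left rail. The arm has sagged to -y, so the push is off-centre. The bar is still down. I'll back the x command off while keeping the press, then see how the arm settles.

Run:
```python
from h import *
yaw=lambda:round(np.degrees((R.from_quat(arm.state()["ee_rot"])*R.from_euler("x",np.pi).inv()).as_euler("zyx")[0]-YAW*57.3*0),2)
print(yaw(),(R.from_quat(arm.state()["ee_rot"])*R.from_euler("x",np.pi).inv()).as_euler("zyx",degrees=True))
for x,y in((-62,32.5),(-70,33),(-75,34)):
    arm.move_straight(W(x,y,32.9),feed=.06);arm.sleep(.1);print(st(),yaw())
```

```text
0.63 [ 0.62618235  2.02212655 -0.80494713]
(10.05, array([-69.8,  28.2,  34. ]), array([-16.5,  -5. ,  29.3]), 0.052) 0.59
(10.43, array([-71.5,  31.1,  34.1]), array([-4.4, -4.6, 15.5]), 0.0519) 0.6
(10.78, array([-74.1,  33.5,  34.2]), array([ 1. , -2.4, 11. ]), 0.0518) 0.6
```

```bash
cat > push.py <<'E'
from h import *
import sys
x,xe,y,z=map(float,sys.argv[1:5]);fm=float(sys.argv[5])
while x<xe:
    x+=2.5;arm.move_straight(W(x,y,z),feed=.05);s=st();print(x,*s[:3])
    if s[2][0]<-fm:break
    if s[2][2]<8: z-=.3
    if s[2][2]>20: z+=.4
E
python3 push.py -75 -55 37 33.3 25
```

```text
-72.5 11.03 [-73.7  35.   34.2] [-1.7 -4.9 12.8]
-70.0 11.28 [-73.5  34.9  34.1] [-9.1 -2.3 18.3]
-67.5 11.53 [-73.3  34.8  34. ] [-14.6   1.6  23. ]
-65.0 11.78 [-71.   34.5  34.1] [-13.7   0.5  20.5]
-62.5 12.03 [-68.1  34.4  34.2] [-12.2  -0.7  16.2]
-60.0 12.28 [-66.8  34.2  34.1] [-13.7   0.2  19.8]
-57.5 12.53 [-65.   33.9  34.1] [-15.4  -0.2  20.8]
-55.0 12.78 [-59.8  34.6  34.3] [-8.1 -0.8 13.9]
```

```bash
python3 push.py -55 -30 36 34.3 30
python3 - <<'E'
from h import *
arm.sleep(.3);print(st())
w=cam("wrist","pics/w4.png")
cv2.imwrite("pics/z4.png",cv2.resize(cv2.imread("pics/w4.png")[60:310,160:500],(800,588),interpolation=cv2.INTER_CUBIC))
E
```

```text
-52.5 13.03 [-57.6  33.9  34.2] [-10.3   0.4  14.6]
-50.0 13.28 [-56.2  33.6  34.2] [-11.5   1.   17.4]
-47.5 13.53 [-54.2  33.3  34.2] [-13.2   0.3  17.4]
-45.0 13.78 [-52.1  33.1  34.2] [-14.1   0.2  18.4]
-42.5 14.03 [-49.7  33.   34.2] [-14.2  -1.2  18.4]
-40.0 14.28 [-47.4  32.9  34.3] [-14.2  -1.1  18.6]
-37.5 14.53 [-44.9  32.7  34.2] [-14.   -1.8  19.5]
-35.0 14.78 [-44.6  32.7  34.2] [-20.4   1.4  23.6]
-32.5 15.03 [-44.4  32.6  34.2] [-24.9   4.3  27.3]
-30.0 15.28 [-44.4  32.5  34.2] [-30.2   7.3  29.4]
(15.58, array([-44.4,  32.5,  34.3]), array([-30.2,   7.6,  28.6]), 0.0519)
```

View pics/z4.png

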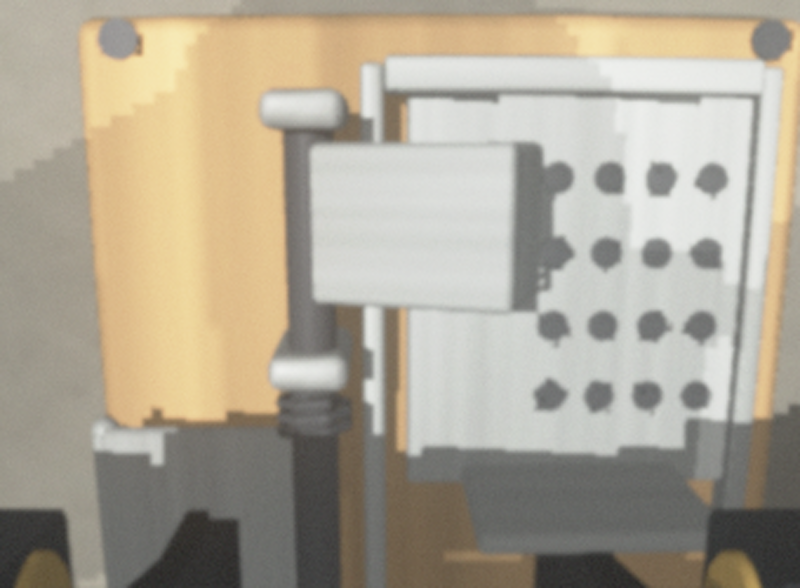

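The plate's front edge is flush with the end stop and square, and the finger stalled at -44.4 as predicted (-44.5). I'll back off the tab with the bar still down, then lift clear.

Run:
```python
from h import *
for x in(-38,-44,-49):
    arm.move_straight(W(x,33,33.3),feed=.05);print(st())
arm.move_straight(W(-49,33,52),feed=.05);print(st())
arm.move_straight(W(-52,33,170),feed=.15);arm.sleep(.5);print(st())
w=cam("wrist","pics/w5.png");t=cam("top","pics/t5.png")
cv2.imwrite("pics/z5.png",np.hstack([cv2.resize(cv2.imread("pics/w5.png")[40:340,210:450],(400,500)),cv2.resize(cv2.imread("pics/t5.png")[190:330,130:400],(400,500))]))
```

```text
(15.96, array([-44.5,  32.4,  34.1]), array([-17.5,   7.6,  23.2]), 0.0517)
(16.23, array([-45. ,  32.9,  34.2]), array([-3.6,  2.3, 10.4]), 0.0519)
(16.48, array([-47.5,  33.6,  34.6]), array([1.6, 0.5, 7.1]), 0.0519)
(17.0, array([-49.7,  32.7,  51.7]), array([ 1. , -0.3, -0.9]), 0.0516)
(18.43, array([-52. ,  33. , 169.8]), array([0.6, 0.6, 0.4]), 0.0525)
```

View pics/z5.png

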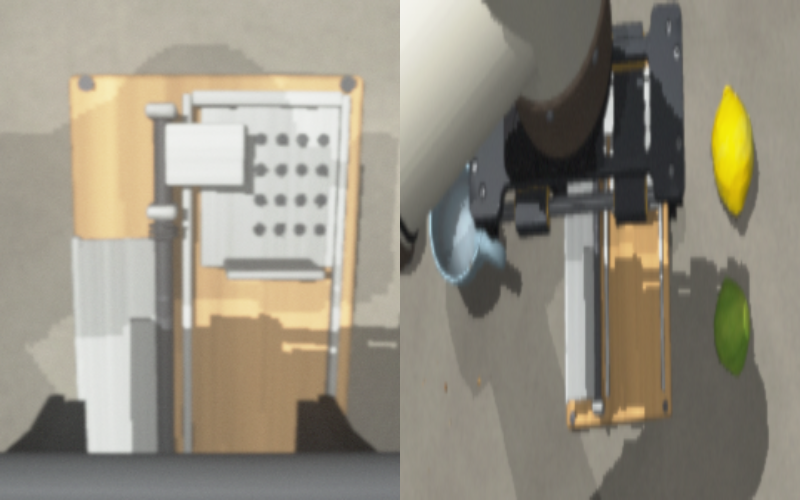

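The plate is home against the stop with the jaw down on it, the lemon, lime and cup are undisturbed, and the gripper is clear. I'll hand in.

```bash
python3 -c "
from h import *
print(arm.sign_off())"
```

```text
the job is handed in; nothing more can be done
None
```

I handed the job in at about 18.5 s: the plate is home against the end stop with the clip's jaw down on it, the lemon, lime and cup look undisturbed, and the gripper is clear; the plate jammed once partway in, and I freed it with the bar still held down.

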